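# Tip the support post upright and lock its foot

## Robot

A 6-joint arm with a two-finger parallel gripper is mounted at the origin on a cart in front of the work surface, level with it; the furniture and walls round the work are solid. World frame = base frame: x ahead of the robot, y to its left, z up, the work surface at z = 0. Lengths are in m, angles in rad, forces in N, time in s.
With the tool pointing down it reaches from about 0.425 to 0.95 m from the base axis. Payload 14.7 kg.
Tool frame: the origin (TCP) lies midway between the tips of the shut fingers; the grasp point (between the pads) lies 19 mm behind it; z points along the fingers, y is the line along which they close (so a half turn about z gives the same grasp; the last joint's range is limited). The gripper opens to 85 mm and grips with 20 to 120 N. Pads are 22 mm wide; open, the fingers measure 114 mm over their backs; the gripper's body (76 mm by 85 mm) begins 54 mm behind the grasp point. The pads swing forward as they close: fully open they stand 13 mm farther back than shut.
Start: joints at [-1.186, 0.48, 1.596, -0, 1.065, -0.047], TCP at [0.272, -0.59, 0.231] pointing down, gripper open.
Joint ranges: [-2.75, 2.75], [-0.82, 2.05], [0.23, 2.67], [-1.56, 4.7], [0.09, 2.69], [-2.92, 2.92]. Speed limits (rad/s): [1.89, 1.89, 2.39, 3.01, 3.01, 3.01].

## Interface

Orientations are given as a rotation vector (axis times angle).
In Python, from workcell import manip gives the robot as it stands.
- The arm moves only by the tool servo_tool, never from a script. Its argument "moves" is a list of rows, each a list of 5 numbers: the shift along the world's x, y, z in units of 0.2 m (1.0 is 0.2 m), then the turn about the world's z in units of pi/2 rad (1.0 is pi/2 rad), then the closure, from -1 (fully open) to 1 (shut), so that 0 is half open. A call has 1 to 12 rows; each row is the pose to reach, as a shift and turn from the pose commanded when the call began; what a row does not reach only later rows make up. A row lasts 1/10 s, in which the tool goes at most 50 mm and 8.59 degrees, less where a joint would pass 70% of its speed; a pose out of reach is approached as far as the arm can. A call with a number of a shift or a turn outside -1 to 1 is refused whole. A call with a gripper value outside its range is refused whole. The fingers move at their own pace and stop on an object; the grip force is fixed at half the most. Time passes only in rows, so rows that repeat a pose let the fingers close. It gives the time, the measured TCP pose, the force, the opening and the grip force at its end, in the units of the state.
- manip.read_state(): the state, without advancing time (a new reading comes with each control period).
- manip.snapshot(name): name is "scene" or "top"; returns a dict with "pixels" (384x512x3 uint8, red, green, blue), "fx", "fy", "cx", "cy" (pixels), "eye" and "rotation" of the camera in the world. Camera axes: x right, y down, z forward; pixel columns grow to the right and rows downward; lengths in m; the calibration is good to about 2 mm. A picture is of the moment at which its call begins. There is no depth.
- manip.job_done(): hands the job in; it is judged then, once.
Trained networks look in a picture, given as the dict that the camera call returned (one of the last four; its "shot" number tells which), for a name from the list of things; names that differ only in an ending like _2 or _b are one class to them, and where a whole thing is asked for, a point or a joint stands for the part that bears it (a point fixed in the world has none). Each returns a list of dicts, best first, with "conf" (0 to 1); they miss things now and then, are a little off and sometimes report something else, mostly with a low value. They report only what shows in the picture. A call takes as long as a camera call. They do not tell look-alikes from the thing itself.
- manip.cut_out(name, picture): "pixels" (384x512 bool, what is visible of it) and "point" ([row, column] in pixels, amid what is visible of it).
- manip.tip_of(name, picture): "point" ([row, column] in pixels: a listed point, or the origin of a listed thing).
The state is a dict: "clock": time; "q": joint angles; "joint_velocities": joint speeds; "joint_efforts": joint torques, N m; "ee_pos": TCP position; "eef_rot": TCP orientation; "force": force on the tool from outside, world axes, zero at the start; "wrist_torque": the same for the moment, N m; "finger_gap": opening from 0.0 (shut) to 1.0 (fully open); "finger_force": force on a finger pad.
Only numpy, scipy, OpenCV 4.12 (cv2) and the standard library are available. Lean on these libraries where they do the work, as an engineer would, in place of code of your own. Each camera call takes 0.05 s, during which the arm holds its last target. There are 200 camera calls.

## Task

The support post is lying with its shaft in the black saddle of the bench stand. Raise it by its T-bar end, tipping it up over the edge of its square foot, which must stay down on the plate, until it stands upright on the plate by itself; then slide the forked keeper fully home so that it embraces the post and holds its foot down. Leave the things around the stand where they are.

Things in the scene. Friction and masses are not known exactly. Their poses are not given: they have to be found in the camera images.
- stand: Fixed aluminium stand, plate 6 mm thick (top z = 6 mm). Origin on the worktop under the line over which the foot tips; x runs along the lying post from T-bar to foot (to the robot's left or far left), y from seat to keeper (roughly to the robot), z up. Plate x -108 to 67, y -55 to 55 mm. Black saddle at x -57 mm, 20 x 50 mm, 46 mm high, under the shaft. Keeper in dark rails 29 mm high at y 40 to 174 mm, x -14 to 68 mm.
- seat (a point): Point on the plate's top, 27 mm along the stand's x axis from its origin, where the centre of the foot's underside comes to stand; axes as the stand's. A low lip, 6 mm above the plate, lies beyond it at stand x = 58 to 63 mm.
- post: Loose steel post, 142 mm long, 0.4 to 0.65 kg: square foot 54 x 54 x 10 mm, shaft 22 mm diameter, dark head 24 mm diameter at 116 to 142 mm. Origin and axes as post_foot. It lies sloping 12 degrees, T-bar end higher and on the right, on the foot's lower edge and in the saddle; the foot is held by friction alone. Once within about 25 degrees of upright it settles upright by itself.
- post_foot (a point): Centre of the underside of the post's foot. z axis along the post from foot to head, y axis along the T-bar, x axis square to both, pointing up while it lies; the edge over which the post tips, away from the T-bar end, is 27 mm along -x from here.
- post_bar (a point): Centre of the T-bar through the post's head, 127 mm from the foot's underside along the post; axes as post_foot. The bar is 8 mm in diameter with 10 mm ball ends and runs along y, to 37 mm each side of the post's axis, free from below on both sides of the 24 mm head.
- keeper (a joint): Slide of the forked steel keeper (m): 0 withdrawn, 0.072 home at a hard stop; grows along the stand's -y. Starts at 0 to 0.012, stays where left, takes 2 to 3 N. Its plate is 6 mm thick, 64 mm wide, its underside 17.5 mm above the worktop (1.5 mm over the standing foot); slot 29 mm wide with a flared mouth of about 50 mm, centred on the seat when home.
- keeper_peg (a point): Centre of the top of the upright steel push peg on the keeper: 14 mm diameter, top 60 mm and keeper plate 24 mm above the worktop. On the stand's line x = 27 mm; at y = 72 mm when home, 144 mm when withdrawn. Axes as the stand's.
- dish_2: Clear petri dish, 56 mm across, 15 mm high; bystander. Origin under its centre.
- marker_1: White and black marker pen, 135 mm, lying; bystander. Origin under its centre, y axis along it.
- cross_clamp_2: Small steel cross clamp, 64 x 67 x 22 mm; bystander. Origin under its centre.
- timer: White bench timer, 66 x 66 x 18 mm; bystander. Origin under its centre.
Not all that is in view belongs to the job. Several things have the shape of the post; the one meant has the colours described above.

How it is judged:
By the outcome, as a careful person would: the job done as asked, in the order asked, and still so for the second after the job is handed in, with the robot touching nothing.
It also fails if it takes over 51 s, if anything falls off the work surface, if the arm or the gripper's body presses on something with over 40 N, if the wrist force passes 120 N, or if a joint passes its speed limit or range.

## Working session

There is one attempt and no reset: what is moved stays moved. The work goes in short steps, Python scripts to look and compute and a tool call to move; the robot and the scene stay as the last step left them, time stands still between calls to the robot, and variables do not carry over. Pictures are saved under pics/ and viewed, at most 10 in all, crops included, and the job is handed in when it is done.

Besides the shell and the picture viewer there is one more tool, called after ">>>" by a JSON object that holds its "method" and its "body". servo_tool: Moves the arm, as the interface text tells. Its arguments: {"type":"object","properties":{"moves":{"type":"array"}},"required":["moves"]}

```bash
ls; mkdir -p pics; cat > h.py <<'E'
from workcell import manip
import numpy as np, cv2
def ray(s,p):
    d=np.array([(p[1]-s["cx"])/s["fx"],(p[0]-s["cy"])/s["fy"],1.0])
    return np.array(s["eye"]),np.array(s["rotation"])@d
def atz(s,p,z):
    e,d=ray(s,p); return e+d*(z-e[2])/d[2]
def proj(s,X):
    c=np.array(s["rotation"]).T@(np.array(X)-np.array(s["eye"]))
    return np.array([s["cy"]+s["fy"]*c[1]/c[2], s["cx"]+s["fx"]*c[0]/c[2]])
def tri(s1,p1,s2,p2):
    e1,d1=ray(s1,p1);e2,d2=ray(s2,p2)
    A=np.c_[d1,-d2];t=np.linalg.lstsq(A,e2-e1,rcond=None)[0]
    a,b=e1+t[0]*d1,e2+t[1]*d2
    return (a+b)/2,np.linalg.norm(a-b)
E
python3 - <<'E'
from h import *
st=manip.read_state();print(st)
S={n:manip.snapshot(n) for n in("scene","top")}
for n,s in S.items():
    cv2.imwrite(f"pics/{n}0.png",s["pixels"][:,:,::-1])
    print(n,s["eye"],s["fx"])
    for k in["stand","seat","post_foot","post_bar","keeper_peg","dish_2","marker_1","cross_clamp_2","timer"]:
        print(k,[(np.round(d["point"],1).tolist(),round(d["conf"],2)) for d in manip.tip_of(k,s)][:4])
E
```

```text
pics
{'clock': 0.0, 'q': array([-1.18556636e+00,  4.80861629e-01,  1.59684855e+00,  1.03007385e-05,
        1.06510187e+00, -4.66043315e-02]), 'joint_velocities': array([-6.15415498e-05, -1.28722865e-03,  1.84333548e-03,  4.21267115e-04,
        6.74282616e-04,  2.04531133e-04]), 'joint_efforts': array([ 2.23351548e-03, -9.50625587e+01, -4.30173111e+01, -7.32348394e-05,
        1.23892492e-02, -5.34638855e-05]), 'ee_pos': array([ 0.27191786, -0.5899483 ,  0.2306625 ]), 'eef_rot': array([-3.06747198e+00, -6.72799907e-01,  3.08692135e-04]), 'force': array([-0.92330636, -0.24726852,  0.06764598]), 'wrist_torque': array([0.00352408, 0.03595889, 0.02186838]), 'finger_force': 0.0, 'finger_gap': 0.9980242879531768}
scene [0.18389473 0.68879791 0.47044207] 349.607417252612
stand [([217.0, 239.4], 0.67)]
seat [([215.6, 231.4], 0.82)]
post_foot [([205.0, 237.5], 0.91), ([205.9, 324.9], 0.78)]
post_bar [([221.6, 373.6], 0.92), ([181.8, 272.2], 0.77), ([207.4, 238.1], 0.26)]
keeper_peg [([222.8, 273.2], 0.98)]
dish_2 [([189.7, 337.1], 0.72)]
marker_1 [([166.0, 278.2], 0.61)]
cross_clamp_2 []
timer [([244.3, 163.7], 0.77)]
top [0.44823918 0.07962976 0.98109649] 421.314462826306
stand [([169.6, 255.2], 0.98)]
seat [([167.5, 242.4], 0.81)]
post_foot [([241.0, 303.9], 0.76), ([166.5, 249.1], 0.73)]
post_bar [([175.9, 309.5], 0.91), ([304.2, 313.5], 0.59)]
keeper_peg [([238.5, 156.5], 0.68), ([226.3, 225.1], 0.59)]
dish_2 [([233.4, 368.1], 0.86)]
marker_1 [([143.5, 378.4], 0.53)]
cross_clamp_2 [([237.7, 157.5], 0.72)]
timer [([144.2, 176.2], 0.7)]
```

View pics/scene0.png

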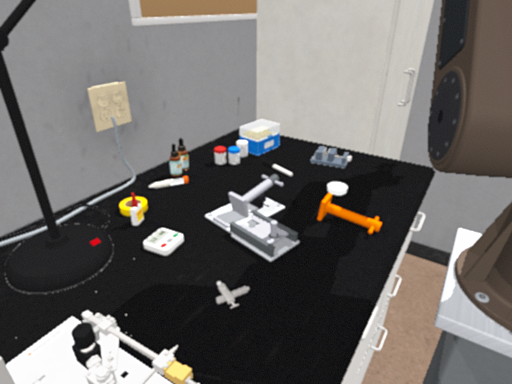

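View pics/top0.png

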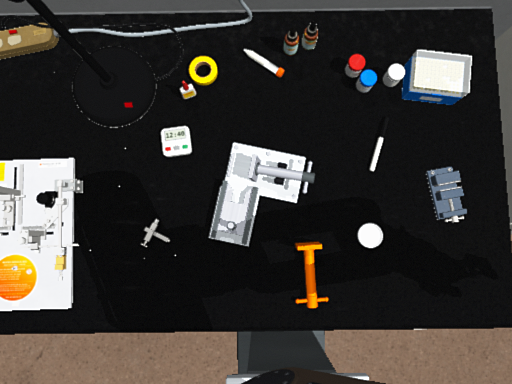

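The scene view shows the post (steel shaft, dark head) lying on the stand at about (182,272) bar and (205,237) foot. In the top view the bar is at (176,310) and the peg at (226,232). The orange post is the look-alike. Next I fit the stand pose.

```bash
cat > fit.py <<'E'
from h import *
from scipy.optimize import least_squares
from scipy.spatial.transform import Rotation as R
c,sn=np.cos(np.radians(12)),np.sin(np.radians(12))
def loc(k,j): return {"stand":(0,0,0),"seat":(.027,0,.006),"post_foot":(.027*sn,0,.006+.027*c),
 "post_bar":(.027*sn-.127*c,0,.006+.027*c+.127*sn),"keeper_peg":(.027,.144-j,.06)}[k]
def W(p,X):
    a=p[2];return np.array([p[0]+np.cos(a)*X[0]-np.sin(a)*X[1],p[1]+np.sin(a)*X[0]+np.cos(a)*X[1],X[2]])
E
python3 - <<'E'
from fit import *
S={n:manip.snapshot(n) for n in("scene","top")}
obs=[]
for n,s in S.items():
    for k in["stand","seat","post_foot","post_bar","keeper_peg"]:
        for d in manip.tip_of(k,s): obs.append((n,k,np.array(d["point"])))
b=[o[2] for o in obs if o[0]=="top"and o[1]=="post_bar"]
e0=atz(S["top"],(169.6,255.2),0); b0=atz(S["top"],(175.9,309.5),.0588); v=e0-b0
p0=np.array([e0[0],e0[1],np.arctan2(v[1],v[0]),.006])
for o in obs: print(o[:2],o[2].round(1),np.linalg.norm(proj(S[o[0]],W(p0,loc(o[1],p0[3])))-o[2]).round(1))
use=[o for o in obs if np.linalg.norm(proj(S[o[0]],W(p0,loc(o[1],p0[3])))-o[2])<20]
f=lambda p:np.concatenate([proj(S[n],W(p,loc(k,p[3])))-q for n,k,q in use])
r=least_squares(f,p0,loss="soft_l1",x_scale=[.01,.01,.1,.01]);p=r.x
print(p,np.degrees(p[2]),f(p).reshape(-1,2).round(1).tolist())
for k in["post_bar","keeper_peg"]:print(k,W(p,loc(k,p[3])))
st=manip.read_state();M=R.from_rotvec(st["eef_rot"]).as_matrix();print(M.round(3))
for n,s in S.items():
    im=s["pixels"][:,:,::-1].copy();im=cv2.resize(im,None,fx=4,fy=4,interpolation=2)
    P=lambda X:tuple(int(round(v*4)) for v in proj(s,W(p,X))[::-1])
    L=lambda A,B,col:cv2.line(im,P(A),P(B),col,1)
    B=loc("post_bar",0);L((B[0],-.037,B[2]),(B[0],.037,B[2]),(0,0,255));L(loc("post_foot",0),B,(0,255,0))
    q=[(-.108,-.055,.006),(.067,-.055,.006),(.067,.055,.006),(-.108,.055,.006)]
    for i in range(4):L(q[i],q[(i+1)%4],(255,0,0))
    cv2.circle(im,P(loc("keeper_peg",p[3])),4,(0,0,255),1)
    u,w=P((0,.03,.03));im=im[max(0,w-300):w+300,max(0,u-380):u+380];cv2.imwrite(f"pics/{n}1.png",im)
E
```

```text
Traceback (most recent call last):
  File "h.py", line 7, in atz
    e,d=ray(s,p); return e+d*(z-e[2])/d[2]
                                      ~^^^
IndexError: invalid index to scalar variable.
```

```bash
sed -i 's/np.array(s\["rotation"\])/cv2.Rodrigues(np.array(s["rotation"]))[0]/' h.py
cat > loc.py <<'E'
from fit import *
import sys
S={n:manip.snapshot(n) for n in("scene","top")}
obs=[]
for n,s in S.items():
    for k in["stand","seat","post_foot","post_bar","keeper_peg"]:
        for d in manip.tip_of(k,s): obs.append((n,k,np.array(d["point"])))
e0=atz(S["top"],(169.6,255.2),0); b0=atz(S["top"],(175.9,309.5),.0588); v=e0-b0
p0=np.array([e0[0],e0[1],np.arctan2(v[1],v[0]),.006])
use=[o for o in obs if np.linalg.norm(proj(S[o[0]],W(p0,loc(o[1],p0[3])))-o[2])<20]
f=lambda p:np.concatenate([proj(S[n],W(p,loc(k,p[3])))-q for n,k,q in use])
r=least_squares(f,p0,loss="soft_l1",x_scale=[.01,.01,.1,.01]);p=r.x
print(p,np.degrees(p[2]));
for o,e in zip(use,f(p).reshape(-1,2).round(1)):print(o[:2],o[2].round(1),e)
for k in["post_bar","keeper_peg"]:print(k,W(p,loc(k,p[3])))
st=manip.read_state();M=R.from_rotvec(st["eef_rot"]).as_matrix();print(M.round(3))
for n,s in S.items():
    im=s["pixels"][:,:,::-1].copy();im=cv2.resize(im,None,fx=4,fy=4,interpolation=2)
    P=lambda X:tuple(int(round(v*4)) for v in proj(s,W(p,X))[::-1])
    L=lambda A,B,col:cv2.line(im,P(A),P(B),col,1)
    B=loc("post_bar",0);L((B[0],-.037,B[2]),(B[0],.037,B[2]),(0,0,255));L(loc("post_foot",0),B,(0,255,0))
    q=[(-.108,-.055,.006),(.067,-.055,.006),(.067,.055,.006),(-.108,.055,.006)]
    for i in range(4):L(q[i],q[(i+1)%4],(255,0,0))
    cv2.circle(im,P(loc("keeper_peg",p[3])),4,(0,0,255),1)
    u,w=P((0,.03,.03));im=im[max(0,w-300):w+300,max(0,u-380):u+380];cv2.imwrite(f"pics/{n}1.png",im)
E
python3 loc.py
```

```text
[6.15314434e-01 9.09530803e-02 1.34514417e+00 6.02841859e-04] 77.07108380695921
('scene', 'stand') [217.9 240.9] [-1.4 -1.6]
('scene', 'stand') [209.5 234.6] [7.  4.7]
('scene', 'seat') [220.2 229.9] [-1.6  1.1]
('scene', 'post_foot') [206.  235.6] [0.1 1.7]
('scene', 'post_bar') [181.7 272.9] [-1.1 -0.3]
('scene', 'keeper_peg') [222.6 274.1] [1.1 0.7]
('top', 'stand') [171.1 258.1] [ 0.1 -3.4]
('top', 'seat') [167.1 243.1] [1.2 0.4]
('top', 'post_foot') [168.9 250.1] [-0.6  2. ]
('top', 'post_bar') [179.2 307.5] [-1.4 -0.7]
('top', 'keeper_peg') [230.2 230.3] [-2.8 -2. ]
post_bar [ 0.58877614 -0.02465107  0.05881477]
keeper_peg [0.48159366 0.14935256 0.06      ]
[[ 0.908  0.419 -0.   ]
 [ 0.419 -0.908 -0.   ]
 [-0.     0.    -1.   ]]
```

View pics/top1.png

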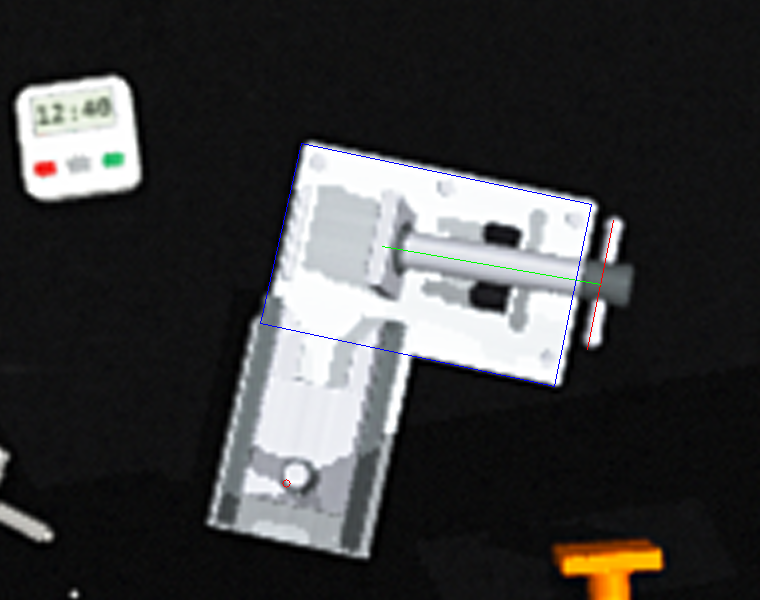

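View pics/scene1.png

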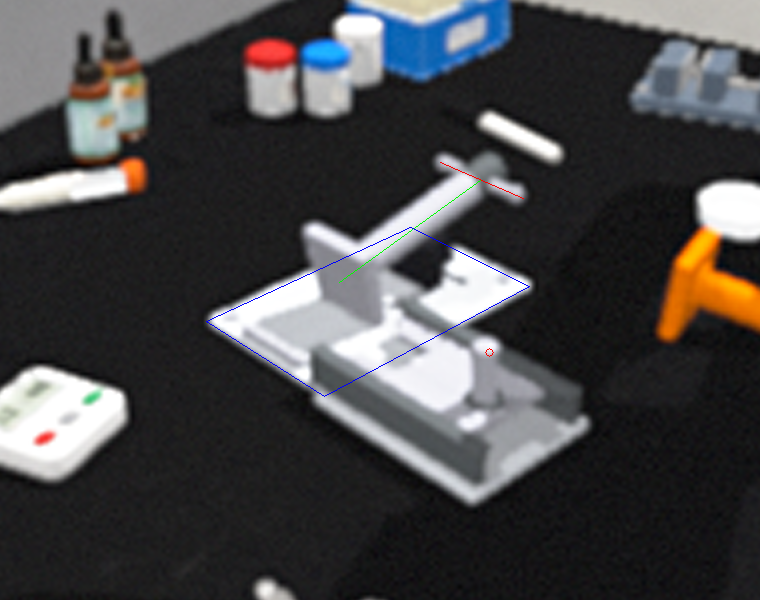

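The overlay fits the plate to about 1 px. The bar is about 1 px off and the peg 2–3 px off, so I triangulate both from the offsets I see.

```bash
python3 - <<'E'
from fit import *
S={n:manip.snapshot(n) for n in("scene","top")}
p=[.6153,.0910,1.34514,.0006]
B=W(p,loc("post_bar",0));K=W(p,loc("keeper_peg",p[3]))
for nm,X,ds,dt in[("bar",B,(-1,.25),(.1,.75)),("peg",K,(-2.25,0),(-2.25,3))]:
    T,e=tri(S["scene"],proj(S["scene"],X)+ds,S["top"],proj(S["top"],X)+dt)
    a=p[2];d=T-[p[0],p[1],0];print(nm,T.round(4),e.round(4),"stand",(np.cos(a)*d[0]+np.sin(a)*d[1]).round(4),(-np.sin(a)*d[0]+np.cos(a)*d[1]).round(4))
    print(" top at z",atz(S["top"],proj(S["top"],X)+dt,X[2]))
E
```

```text
bar [ 0.5884 -0.0258  0.0613] 0.0006 stand -0.1199 0.0
 top at z [ 0.58851411 -0.02625599  0.05881477]
peg [0.486  0.1426 0.0604] 0.0008 stand 0.0214 0.1376
 top at z [0.48638404 0.14282795 0.06      ]
```

>>> {"method": "servo_tool", "body": {"moves": [[0.1, 0.2, 0, 0.04, -1], [0.2, 0.4, 0, 0.08, -1], [0.3, 0.6, 0, 0.12, -1], [0.4, 0.8, 0, 0.16, -1], [0.5, 0.95, 0, 0.2, -1], [0.55, 1, 0, 0.24, -1], [0.55, 1, 0, 0.24, -1]]}}

```text
clock: 3.0
ee_pos: [0.3832, -0.3889, 0.2316]
eef_rot: [2.885, 1.242, 0.001]
force: [-0.5, -0.9, -0.8]
finger_gap: 1.003
finger_force: 0.0
```

>>> {"method": "servo_tool", "body": {"moves": [[0.1, 0.2, 0, 0.04, -1], [0.2, 0.4, 0, 0.08, -1], [0.3, 0.6, 0, 0.12, -1], [0.4, 0.8, 0, 0.16, -1], [0.5, 0.95, 0, 0.2, -1], [0.55, 1, 0, 0.24, -1], [0.55, 1, 0, 0.24, -1]]}}

```text
clock: 3.7
ee_pos: [0.4931, -0.1897, 0.2313]
eef_rot: [2.603, 1.758, 0.001]
force: [0.7, -0.7, 0.9]
finger_gap: 1.001
finger_force: 0.0
```

>>> {"method": "servo_tool", "body": {"moves": [[0.12, 0.2, 0, 0.04, -1], [0.24, 0.4, 0, 0.08, -1], [0.36, 0.6, 0, 0.11, -1], [0.475, 0.82, 0, 0.11, -1], [0.475, 0.82, -0.2, 0.11, -1], [0.475, 0.82, -0.45, 0.11, -1], [0.475, 0.82, -0.65, 0.11, -1], [0.475, 0.82, -0.65, 0.11, -1], [0.475, 0.82, -0.65, 0.11, -1]]}}

```text
clock: 4.6
ee_pos: [0.587, -0.0275, 0.1017]
eef_rot: [-2.446, -1.97, 0.001]
force: [0.8, -0.1, 0.0]
finger_gap: 1.0
finger_force: 0.0
```

```bash
python3 - <<'E'
from fit import *
ims=[]
for n in("scene","top"):
    s=manip.snapshot(n)
    im=cv2.resize(s["pixels"][:,:,::-1],None,fx=4,fy=4,interpolation=2)
    v,u=(proj(s,(.588,-.026,.08))*4).astype(int);im=im[v-240:v+240,u-200:u+200];ims.append(im)
    print([(d["point"],d["conf"]) for d in manip.tip_of("post_bar",s)])
cv2.imwrite("pics/g.png",np.hstack(ims))
M=R.from_rotvec(manip.read_state()["eef_rot"]).as_matrix();print(np.degrees(np.arctan2(M[1,1],M[0,1])),manip.read_state()["ee_pos"])
E
```

```text
[([219.3, 374.5], 0.79), ([178.9, 272.3], 0.74)]
[]
-12.209585302284813 [ 0.58845979 -0.02689547  0.10355209]
```

View pics/g.png

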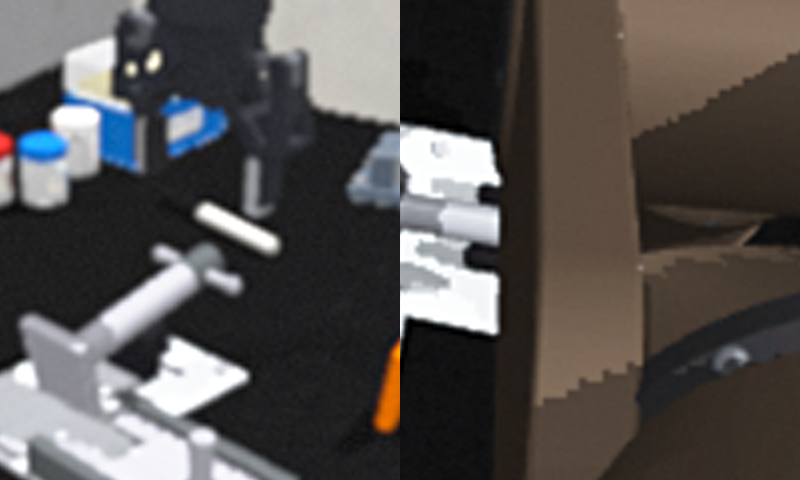

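```bash
python3 - <<'E'
from fit import *
s=manip.snapshot("scene");st=manip.read_state();e=st["ee_pos"]
o=(proj(s,(.588,-.026,.08))*4).astype(int)-[240,200]
M=R.from_rotvec(st["eef_rot"]).as_matrix();y=M[:,1];x=M[:,0]
f=lambda X:(proj(s,X)*4-o).round(0)[::-1]
for d in(-.057,-.0425,0,.0425,.057):print(d,f(e+[0,0,.013]+d*y), f(e+[0,0,.013]+d*y+.011*x),f(e+[0,0,.013]+d*y-.011*x))
B=np.array([.5885,-.0258,.060])
for d in(-.033,0,.033):print(d,f(B+d*y))
print(e)
E
```

```text
-0.057 [271. 216.] [260. 221.] [283. 211.]
-0.0425 [253. 209.] [242. 214.] [265. 204.]
0 [202. 189.] [191. 194.] [214. 184.]
0.0425 [155. 170.] [143. 175.] [166. 166.]
0.057 [139. 164.] [127. 168.] [150. 160.]
-0.033 [237. 285.]
0 [199. 268.]
0.033 [162. 253.]
[ 0.58823741 -0.02674408  0.10332145]
```

>>> {"method": "servo_tool", "body": {"moves": [[0, 0, -0.1, 0, -1], [0, 0, -0.2, 0, -1], [0, 0, -0.28, 0, -1], [0, 0, -0.35, 0, -1], [0, 0, -0.35, 0, -1], [0, 0, -0.35, 0, -1]]}}

```text
clock: 5.45
ee_pos: [0.5874, -0.0263, 0.0318]
eef_rot: [2.444, 1.973, 0.0]
force: [-0.4, 0.8, -0.3]
finger_gap: 1.002
finger_force: 0.0
```

>>> {"method": "servo_tool", "body": {"moves": [[0, 0, 0, 0, -0.9], [0, 0, 0, 0, -0.8], [0, 0, 0, 0, -0.75], [0, 0, 0, 0, -0.7], [0, 0, 0, 0, -0.6], [0, 0, 0, 0, -0.5]]}}

```text
clock: 6.05
ee_pos: [0.5873, -0.0264, 0.0315]
eef_rot: [2.444, 1.973, 0.001]
force: [0.7, -2.3, 4.3]
finger_gap: 0.811
finger_force: 66.4
```

```bash
python3 - <<'E'
from fit import *
s=manip.snapshot("scene")
im=cv2.resize(s["pixels"][:,:,::-1],None,fx=4,fy=4,interpolation=2)
v,u=(proj(s,(.588,-.026,.06))*4).astype(int);cv2.imwrite("pics/g2.png",im[v-240:v+240,u-300:u+300])
st=manip.read_state();print(st["ee_pos"],st["force"],st["finger_gap"],st["finger_force"])
E
```

```text
[ 0.5873169  -0.02641874  0.03148598] [ 0.8914566  -2.92235812  4.27325164] 0.8105866512544583 66.34516954421997
```

View pics/g2.png

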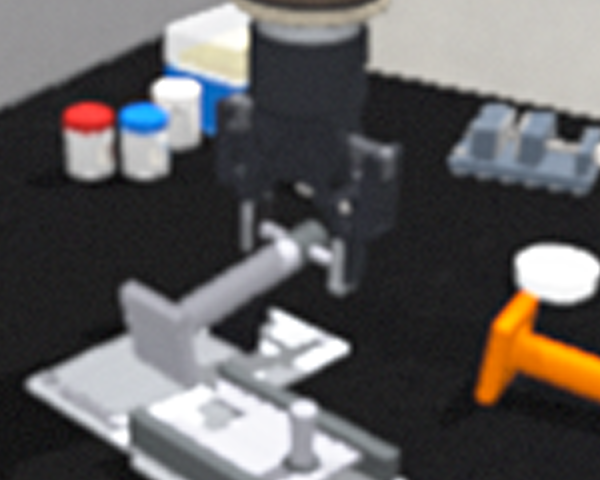

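The pads hold both ball ends, with the post still in the saddle. Now I work out the tipping arc.

```bash
python3 - <<'E'
import numpy as np
a=np.radians(78)
def b(t):
    t=np.radians(t);return np.array([27*np.sin(t)-127*np.cos(t),27*np.cos(t)+127*np.sin(t)])
for r in[(12,range(17,53,5)),(52,range(57,90,5))]:
    for t in list(r[1]):
        d=b(t)-b(r[0]);print(t,np.round([d[0]*np.cos(a)/200,d[0]*np.sin(a)/200,d[1]/200],3).tolist())
E
```

```text
17 [0.005, 0.025, 0.051]
22 [0.011, 0.054, 0.099]
27 [0.018, 0.087, 0.144]
32 [0.026, 0.123, 0.187]
37 [0.035, 0.164, 0.226]
42 [0.044, 0.207, 0.261]
47 [0.054, 0.253, 0.292]
52 [0.064, 0.302, 0.319]
57 [0.011, 0.051, 0.023]
62 [0.022, 0.103, 0.041]
67 [0.033, 0.157, 0.054]
72 [0.045, 0.212, 0.062]
77 [0.057, 0.267, 0.066]
82 [0.069, 0.323, 0.064]
87 [0.08, 0.378, 0.058]
```

>>> {"method": "servo_tool", "body": {"moves": [[0.005, 0.025, 0.051, 0, -0.5], [0.011, 0.054, 0.099, 0, -0.5], [0.018, 0.087, 0.144, 0, -0.5], [0.026, 0.123, 0.187, 0, -0.5], [0.026, 0.123, 0.187, 0, -0.5]]}}

```text
clock: 6.6
ee_pos: [0.5929, -0.0005, 0.0701]
eef_rot: [2.442, 1.975, 0.002]
force: [-1.7, -0.7, -1.8]
finger_gap: 0.809
finger_force: 68.5
```

>>> {"method": "servo_tool", "body": {"moves": [[0.009, 0.041, 0.039, 0, -0.5], [0.018, 0.084, 0.074, 0, -0.5], [0.028, 0.13, 0.105, 0, -0.5], [0.038, 0.179, 0.132, 0, -0.5], [0.038, 0.179, 0.132, 0, -0.5]]}}

```text
clock: 7.1
ee_pos: [0.6006, 0.0356, 0.096]
eef_rot: [2.443, 1.975, 0.002]
force: [-1.1, -1.3, -1.3]
finger_gap: 0.805
finger_force: 68.0
```

```bash
python3 - <<'E'
from fit import *
s=manip.snapshot("scene")
im=cv2.resize(s["pixels"][:,:,::-1],None,fx=4,fy=4,interpolation=2)
v,u=(proj(s,(.60,.04,.08))*4).astype(int);cv2.imwrite("pics/g3.png",im[v-240:v+240,u-300:u+300])
E
```

```text
(no output)
```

View pics/g3.png

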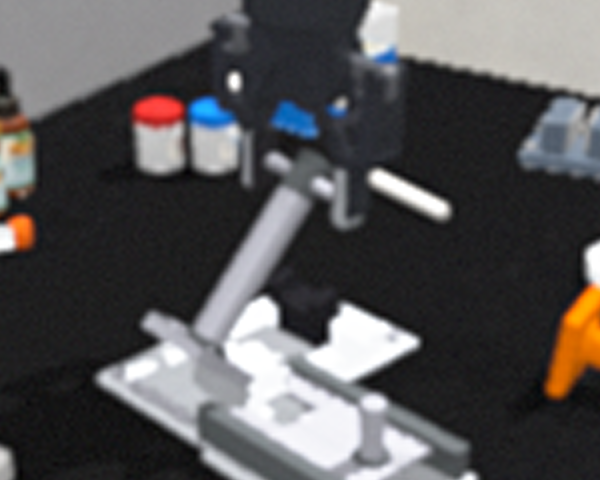

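The post is tipped to about 50° and its foot edge is on the plate. I continue along the arc.

>>> {"method": "servo_tool", "body": {"moves": [[0.011, 0.051, 0.023, 0, -0.5], [0.022, 0.103, 0.041, 0, -0.5], [0.033, 0.157, 0.054, 0, -0.5], [0.045, 0.212, 0.062, 0, -0.5], [0.057, 0.267, 0.066, 0, -0.5], [0.069, 0.323, 0.064, 0, -0.5], [0.076, 0.357, 0.06, 0, -0.5], [0.076, 0.357, 0.06, 0, -0.5]]}}

```text
clock: 7.95
ee_pos: [0.6151, 0.1064, 0.1067]
eef_rot: [-2.443, -1.975, 0.0]
force: [-0.1, 0.1, -0.0]
finger_gap: 0.747
finger_force: 0.4
```

```bash
python3 - <<'E'
from fit import *
s=manip.snapshot("scene")
im=cv2.resize(s["pixels"][:,:,::-1],None,fx=4,fy=4,interpolation=2)
v,u=(proj(s,(.60,.08,.08))*4).astype(int);cv2.imwrite("pics/g4.png",im[v-240:v+240,u-300:u+300])
E
```

```text
(no output)
```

View pics/g4.png

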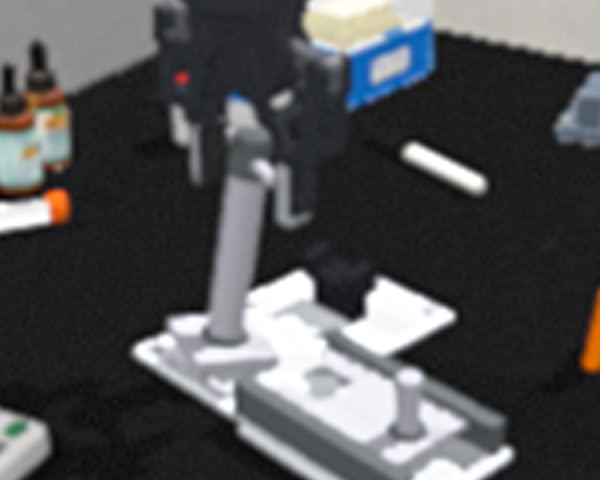

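The ball ends have slipped off the pads (gap 0.747, no force) with the post leaning about 8°, inside its settling range. I let it settle and look again.

>>> {"method": "servo_tool", "body": {"moves": [[0, 0, 0, 0, -0.5], [0, 0, 0, 0, -0.5], [0, 0, 0, 0, -0.5], [0, 0, 0, 0, -0.5]]}}

```text
clock: 8.4
ee_pos: [0.6149, 0.1052, 0.107]
eef_rot: [-2.445, -1.973, 0.0]
force: [-0.7, 0.9, -0.9]
finger_gap: 0.746
finger_force: 0.4
```

```bash
python3 - <<'E'
from fit import *
p=[.6153,.0910,np.radians(78),0]
ims=[]
for n in("scene","top"):
    s=manip.snapshot(n)
    im=cv2.resize(s["pixels"][:,:,::-1],None,fx=4,fy=4,interpolation=2)
    P=lambda X:tuple(int(round(v*4)) for v in proj(s,W(p,X))[::-1])
    cv2.line(im,P((.027,-.037,.133)),P((.027,.037,.133)),(0,0,255),1)
    q=[(a,b,.016) for a,b in((0,-.027),(.054,-.027),(.054,.027),(0,.027))]
    for i in range(4):cv2.line(im,P(q[i]),P(q[(i+1)%4]),(255,0,0),1)
    v,u=(proj(s,(.61,.11,.08))*4).astype(int);ims.append(im[v-240:v+240,u-200:u+200])
    for k in("post_bar","post_foot"):print(n,k,[(d["point"],d["conf"],atz(s,d["point"],.133 if k=="post_bar" else .006).round(4)) for d in manip.tip_of(k,s)])
cv2.imwrite("pics/g5.png",np.hstack(ims)); print(manip.read_state()["ee_pos"],W(p,(.027,0,.133)))
E
```

```text
scene post_bar [([170.1, 230.1], 0.95, array([0.6239, 0.1112, 0.133 ])), ([222.0, 375.8], 0.81, array([0.2832, 0.1435, 0.133 ]))]
scene post_foot [([214.7, 226.4], 0.95, array([0.6413, 0.1093, 0.006 ])), ([205.2, 323.5], 0.77, array([ 0.4579, -0.0663,  0.006 ]))]
top post_bar []
top post_foot [([236.5, 368.8], 0.5, array([ 0.4584, -0.1695,  0.006 ]))]
[0.61505222 0.10544701 0.10708307] [0.62091362 0.11740999 0.133     ]
```

View pics/g5.png

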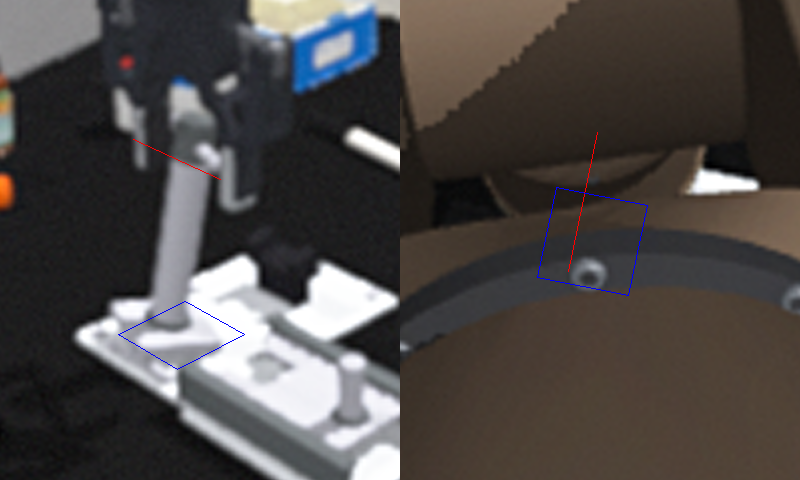

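```bash
python3 - <<'E'
from fit import *
s=manip.snapshot("scene")
for d in manip.cut_out("post_foot",s):
    m=d["pixels"];r,c=np.where(m);print(d["conf"],d["point"],r.min(),r.max(),c.min(),c.max())
    if d["point"][1]<270:
        g=cv2.cvtColor(s["pixels"],cv2.COLOR_RGB2GRAY)
        for i in range(150,225):print(i,"".join(("#" if m[i,j] else " .:-=+*%"[g[i,j]//32]) for j in range(195,275)))
p=[.6153,.0910,np.radians(78),0]
for t in[(.027,0,.148),(.027,0,.133),(.027,.037,.133),(.027,-.037,.133),(.027,0,.016),(0,-.027,.016),(.054,-.027,.016),(.054,.027,.016),(0,.027,.016)]:print(t,proj(s,W(p,t)).round(1))
E
```

```text
0.91 [213.5, 345.3] 193 232 318 381
0.79 [197.0, 231.6] 160 220 214 241
150       ..   .  .................................:::.........::...:::::::---:.... 
151    .  ..  .  ................................:-==-..............:::::----:..    
152   . .  ..   ......................:--::.....:=+++-:.............::::--::..      
153 .      ...     . ..::............:====-:....:=++=:..............:-::::..      . 
154 .            .    .-=-:..........-+++++=:...:-=-::.............:-:....     .    
155 .  .              .-==-.........:=+***++-.....::...............::..             
156            ....   .-++-.........:=++***+-........................     .   .     
157  . .           .  .-++=:........:=++++*+=:......................    .           
158          ..   ... .:=++-::......:-+++++++-:...................... ..            
159                   .:=++=--:......-+++++++=-:.....................   ..          
160              .    .:=+++==:......-=#######=-.....................   . .    ..   
161              .     :=+++==:......-#########-:..... .............        .....   
162     
[... 11362 characters left out ...]
================+++*%%%%%%%%%*+==++*%%%%%%*+==---==++*+
221     .          .-=+**+++================+*%%%%%%%%%%*+++++=++*%%%%%%%%*=---=*%%%
222      .          .:-+***++===+*++=++=====+%%%%%%%%%%%%*+++++++=+*%%%%%%%*+==+*%%%
223      .           ..-=+***++=+*%*+**=-===+*%%%%%%%%%%%*******+==+*%%%%%%%%%*++*%%
224                    .:-+***+++**%%%%=--===+*%%%%%%%%%%%******+++*%%%%%%%%%%%+=+++
(0.027, 0, 0.148) [165.3 229.3]
(0.027, 0, 0.133) [171.4 229.5]
(0.027, 0.037, 0.133) [176.5 240.7]
(0.027, -0.037, 0.133) [166.5 219. ]
(0.027, 0, 0.016) [215.2 231. ]
(0, -0.027, 0.016) [207.  231.9]
(0.054, -0.027, 0.016) [215.1 215.2]
(0.054, 0.027, 0.016) [224. 230.]
(0, 0.027, 0.016) [215.2 246.8]
```

From the silhouette, the post has twisted about its axis and leans back about 12°, with the bar lying diagonally between the pads. Opening should free it. After that I can re-grip the bar ends, straighten the post and centre it.

>>> {"method": "servo_tool", "body": {"moves": [[0, 0, 0, 0, -0.7], [0, 0, 0, 0, -0.85], [0, 0, 0, 0, -1], [0, 0, 0, 0, -1], [0, 0, 0, 0, -1]]}}

```text
clock: 9.3
ee_pos: [0.6151, 0.1055, 0.1071]
eef_rot: [2.444, 1.974, 0.0]
force: [0.9, 0.8, 0.2]
finger_gap: 1.002
finger_force: 0.4
```

```bash
cat > asc.py <<'E'
from fit import *
s=manip.snapshot("scene");g=cv2.cvtColor(s["pixels"],cv2.COLOR_RGB2GRAY)
for k in("post_bar","post_foot"):print(k,[(d["point"],d["conf"]) for d in manip.tip_of(k,s) if d["point"][1]<270])
for i in range(148,224):print(i,"".join(" .:-=+*%"[g[i,j]//32] for j in range(205,260)))
E
python3 asc.py
```

```text
post_bar [([171.6, 228.9], 0.8)]
post_foot [([214.8, 228.4], 0.86)]
148 .   ................................. .::..............
149     ........... ......................:==:.............
150   ...................................:=++-.............
151  . ................::..:::..........:=++=-.............
152   . .. ...........:-=:.-=-::........:===-::............
153         ..:.......:--::-++==---:.....:-::::............
154   .     .::::......::::=+++++++=:....:::::.............
155     .   .:---:......:..=+*****++-.....::...............
156         .--=-:.........-+**++**+=:....::...............
157  .. ..  .:-=-:.........-++++++**+-.....................
158         .:-==:......:..-+++++***+=-....................
159      .  .:-==:......::.-=+++++***+=:...................
160       ...:-==:......:---======+***+:...................
161          :-==:......-==------==+++=: .............:::..
162          .-=-:......-==--------====: .............:::..
163          .:--:......:--::----------.  .............:...
164           .:-:.......::::::::::::..   .................
165         
[... 2827 characters left out ...]
+=-:--=====-=+%%%%%%%%%%%%%%%%%*+----=+%
213 :-+*%*%%%%*+=====---:------=*%%%%%%%%%%%%%%%%%%%=:---=+
214 =%%%%*+%%%*===============+*%%%%%%%%%%%%%%%%%%%%+-::--=
215 *%%%**++**++==++++*%%%%%%%%%%%%%%%%%%%%%%%%%%%%%+=-----
216 +%%%%%*+++++++*%%%%%%%%%%%%%%%%%%%%%%%%%%%%%%%%%%%*+=--
217 -+%%%%%*++++==*%%%%%%%%%%%%%********%%%%%%%%%%%%%%%%*=-
218 .-=*%%%*+=++==+%%%%*******++++=====+%%%%%%%%%%%%%%%%%*+
219  .:-+*%*++==+=+++++++=============+*%%%%%%%%%%***%%%%%%
220    .:=+***+++==================+++*%%%%%%%%**+==++*%%%%
221     ..-=+**+++================*%%%%%%%%%%%*+=====++*%%%
222 .     .:-+***++==+**+=+++=====*%%%%%%%%%%%*++++++++=+*%
223         .-=+***+++*%%**%*=-===+%%%%%%%%%%%%*******+==+*
```

>>> {"method": "servo_tool", "body": {"moves": [[0, 0, 0.05, 0, -1], [0, 0, 0.1, 0, -1], [0, 0, 0.3, 0, -1], [0, 0, 0.5, 0, -1], [0, -0.2, 0.5, 0, -1], [-0.1, -0.45, 0.5, 0, -1], [-0.2, -0.7, 0.5, 0, -1], [-0.3, -0.9, 0.5, 0, -1], [-0.4, -1, 0.5, 0, -1], [-0.4, -1, 0.5, 0, -1]]}}

```text
clock: 10.45
ee_pos: [0.5327, -0.0972, 0.2081]
eef_rot: [2.447, 1.97, -0.001]
force: [0.0, -0.4, 0.4]
finger_gap: 0.999
finger_force: 0.0
```

```bash
python3 - <<'E'
from fit import *
ims=[]
for n in("scene","top"):
    s=manip.snapshot(n)
    im=cv2.resize(s["pixels"][:,:,::-1],None,fx=6,fy=6,interpolation=2)
    v,u=(proj(s,(.60,.11,.06))*6).astype(int);ims.append(im[v-300:v+300,u-200:u+200])
    print(n,"crop offset/px6",v-300,u-200)
    for k in("post_bar","post_foot","keeper_peg"):print(n,k,[(np.round(d["point"],1),round(d["conf"],2)) for d in manip.tip_of(k,s)])
cv2.imwrite("pics/g6.png",np.hstack(ims))
E
```

```text
scene crop offset/px6 903 1237
scene post_bar [(array([220.7, 372.6]), 0.88), (array([169.7, 227. ]), 0.74)]
scene post_foot [(array([204.7, 319.9]), 0.78), (array([214.3, 227.9]), 0.75)]
scene keeper_peg [(array([221.2, 272.1]), 0.98), (array([294.8, 232.2]), 0.39)]
top crop offset/px6 741 1275
top post_bar [(array([301.3, 313.7]), 0.87), (array([151.8, 246.5]), 0.56)]
top post_foot [(array([161. , 241.1]), 0.67), (array([241.2, 308. ]), 0.57)]
top keeper_peg [(array([227. , 230.1]), 0.85)]
```

View pics/g6.png

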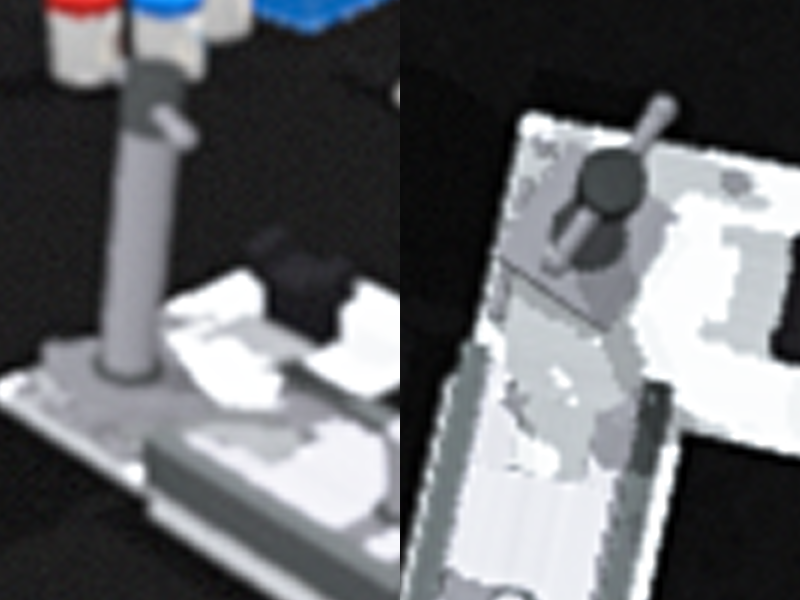

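The post now stands by itself, twisted about 22° clockwise and shifted. In the top view the bar ends are at crop (660,105) and (555,262), and the near foot edge runs from (500,258) to (608,330). I measure its pose.

```bash
python3 - <<'E'
from fit import *
t=manip.snapshot("top");s=manip.snapshot("scene")
T=lambda u,v:np.array([(741+v+.5)/6-.5,(1275+u-400+.5)/6-.5])
Sc=lambda u,v:np.array([(903+v+.5)/6-.5,(1237+u+.5)/6-.5])
p=[.6153,.0910,np.radians(78)]
def st(X):
    d=X[:2]-p[:2];c,n=np.cos(p[2]),np.sin(p[2]);return np.round([1e3*(c*d[0]+n*d[1]),1e3*(-n*d[0]+c*d[1])],1)
for n,q,z in[("bar far",(660,105),.133),("bar near",(555,262),.133),("head top",(612,182),.148),("c1",(500,258),.016),("c2",(608,330),.016),("c3",(665,225),.016)]:
    X=atz(t,T(*q),z);print(n,X.round(4),st(X))
X=atz(s,Sc(128,372),.017);print("shaft base (scene, front)",X.round(4),st(X))
X,e=tri(s,Sc(152,70),t,T(612,182));print("head top tri",X.round(4),e.round(4),st(X))
# known stand marks check: plate corner near (67,-55) at top crop (522,118)
X=atz(t,T(522,116),.006);print("plate corner 67,-55:",st(X))
E
```

```text
bar far [0.6564 0.0872 0.133 ] [  4.8 -40.9]
bar near [0.6023 0.1237 0.133 ] [29.2 19.5]
head top [0.6265 0.1035 0.148 ] [14.6 -8.4]
c1 [0.6254 0.151  0.016 ] [60.8  2.6]
c2 [0.5966 0.1095 0.016 ] [14.2 22.1]
c3 [0.6375 0.0869 0.016 ] [  0.6 -22.5]
shaft base (scene, front) [0.6363 0.1125 0.017 ] [ 25.4 -16.1]
head top tri [0.626  0.1035 0.1504] 0.0001 [14.5 -7.9]
plate corner 67,-55: [ 64.9 -56.3]
```

>>> {"method": "servo_tool", "body": {"moves": [[0.1, 0.2, 0, -0.05, -1], [0.2, 0.4, 0, -0.1, -1], [0.3, 0.6, 0, -0.15, -1], [0.4, 0.8, 0, -0.2, -1], [0.48, 1, 0, -0.244, -1], [0.48, 1, 0, -0.244, -1], [0.48, 1, 0, -0.244, -1]]}}

```text
clock: 11.65
ee_pos: [0.6309, 0.1067, 0.2066]
eef_rot: [-2.773, -1.476, 0.001]
force: [-0.6, -0.2, -0.1]
finger_gap: 0.997
finger_force: 0.0
```

>>> {"method": "servo_tool", "body": {"moves": [[-0.008, -0.006, -0.1, 0, -1], [-0.008, -0.006, -0.2, 0, -1], [-0.008, -0.006, -0.28, 0, -1], [-0.008, -0.006, -0.35, 0, -1], [-0.008, -0.006, -0.41, 0, -1], [-0.008, -0.006, -0.47, 0, -1], [-0.008, -0.006, -0.51, 0, -1], [-0.008, -0.006, -0.51, 0, -1], [-0.008, -0.006, -0.51, 0, -1]]}}

```text
clock: 12.55
ee_pos: [0.6296, 0.1043, 0.1053]
eef_rot: [2.775, 1.472, 0.0]
force: [-0.5, -0.8, -0.3]
finger_gap: 0.998
finger_force: 0.0
```

>>> {"method": "servo_tool", "body": {"moves": [[0, 0, 0, 0, -0.9], [0, 0, 0, 0, -0.85], [0, 0, 0, 0, -0.8], [0, 0, 0, 0, -0.75], [0, 0, 0, 0, -0.7], [0, 0, 0, 0, -0.65], [0, 0, 0, 0, -0.6]]}}

```text
clock: 13.25
ee_pos: [0.6302, 0.1044, 0.1063]
eef_rot: [2.775, 1.472, 0.003]
force: [-2.8, 0.0, 15.8]
finger_gap: 0.815
finger_force: 62.9
```

>>> {"method": "servo_tool", "body": {"moves": [[-0.004, 0.005, 0, 0.03, -0.6], [-0.01, 0.012, 0, 0.06, -0.6], [-0.016, 0.02, 0, 0.09, -0.6], [-0.022, 0.027, 0, 0.12, -0.6], [-0.028, 0.035, 0, 0.15, -0.6], [-0.033, 0.042, 0, 0.18, -0.6], [-0.038, 0.05, 0, 0.21, -0.6], [-0.044, 0.055, 0, 0.24, -0.6], [-0.044, 0.055, 0, 0.244, -0.6], [-0.044, 0.055, 0, 0.244, -0.6]]}}

```text
clock: 14.25
ee_pos: [0.6247, 0.1149, 0.1075]
eef_rot: [2.44, 1.971, 0.01]
force: [8.2, -7.0, 15.8]
finger_gap: 0.81
finger_force: 65.1
```

```bash
python3 asc.py
```

```text
post_bar [([170.1, 227.7], 0.6)]
post_foot [([217.0, 225.9], 0.91)]
148 ...........................................:::..:::::::
149 ...........................................:::..:::::::
150 ...........................................::...:::::-:
151 ...................::...........::..............:::::-:
152  ................:-==-........:---:.............:::::::
153   . ............:-=++-.......:===-:.............::::---
154      ..........:-=+*+-.......:-=--:..............::----
155   .  .........:-=+**+:.::.....::::................:::::
156  .  ..........:-=+++=:.--:......::...............  ....
157       .........:-+*+=:.-=:......:--..............      
158  .    ..:::.....:=*+=:.-=-:....:-==:.............      
159       .:--......:=*+=:.-==-:....-++-.............      
160       .:--.... .:=*+=-:-=++=:...:==:.............. .   
161   .   .:--......:=++=-:-====-:..:--:.............     .
162       .:--: ..---=+==----===-:...::..............   .  
163       .:--:..-++++==--=------:................... .    
164        :--:..-+**++-:--------:...................      
165        :
[... 2827 characters left out ...]
%*===+======+%%%%%%%%%%%%%%%%%%*+----=+%
213 :-+*%%%%%%%%%%%*=--=========*%%%%%%%%%%%%%%%%%%%=:---=+
214 =%%%%%%*%%*****+-:-=======-=+%%%%%%%%%%%%%%%%%%%+-::---
215 *%%%***++++++++==-:---=----=*%%%%%%%%%%%%%%%%%%%+=-:::-
216 +%%%%%%*+==++======-======+*%%%%%%%**%%%%%%%%%%***+=-::
217 -+%%%%%%+==++++++****%%%%%%%%%%%**+++*%%%%%%%%%*%%**+=-
218 .-=*%%%%+===+++*%%%%%%%%%%%%%%**++==+*%%%%%%%%%%%%%%%*+
219  .:-+*%*+=====+**%%%%%%%%%%%**+=====*%%%%%%%%%%**%%%%%%
220    .:=+**++====++*%%%%%%%%*++=====+*%%%%%%%%*++=++*%%%%
221      .-=+**++====+**%%%%*++=====+*%%%%%%%%*+======+*%%%
222       .:-+***+====++***+=======*%%%%%%%%%%+=========+*%
223         .-=+**++====++===-=====+%%%%%%%%%%%++===+====+*
```

```bash
cat > wh.py <<'E'
from fit import *
p=[.6153,.0910,np.radians(78)]
def st(X):
    d=X[:2]-p[:2];c,n=np.cos(p[2]),np.sin(p[2]);return np.round([1e3*(c*d[0]+n*d[1]),1e3*(-n*d[0]+c*d[1])],1)
acc={}
for i in range(3):
    s=manip.snapshot("scene")
    for k,z in(("post_bar",.133),("post_foot",.006),("seat",.006)):
        for d in manip.tip_of(k,s):
            if d["point"][1]<270: acc.setdefault(k,[]).append(st(atz(s,d["point"],z)))
    g=cv2.cvtColor(s["pixels"],cv2.COLOR_RGB2GRAY)
for k,v in acc.items():print(k,np.array(v).tolist())
r=manip.read_state();print(r["ee_pos"],st(r["ee_pos"]),r["force"],r["wrist_torque"],r["finger_gap"])
E
python3 wh.py
```

```text
post_bar [[31.6, -2.9], [33.5, -1.1], [28.5, -1.3]]
post_foot [[30.5, -12.6], [31.2, -5.1], [31.4, -14.2]]
seat [[29.5, -4.1], [27.7, -8.0], [23.3, -13.8]]
[0.6246444  0.11483624 0.10745709] [25.3 -4.2] [ 6.77095418 -6.92297621 16.4859437 ] [-1.34991258 -2.61639978 -0.27320361] 0.815979743811428
```

The twist is corrected. I open the gripper to let the post settle, then measure the foot relative to the seat.

>>> {"method": "servo_tool", "body": {"moves": [[0, 0, 0, 0, -0.75], [0, 0, 0, 0, -0.9], [0, 0, 0, 0, -1], [0, 0, 0, 0, -1], [0, 0, 0.1, 0, -1], [0, 0, 0.3, 0, -1], [0, 0, 0.5, 0, -1], [-0.1, -0.25, 0.5, 0, -1], [-0.2, -0.5, 0.5, 0, -1], [-0.3, -0.75, 0.5, 0, -1], [-0.4, -1, 0.5, 0, -1], [-0.4, -1, 0.5, 0, -1]]}}

```text
clock: 16.2
ee_pos: [0.5386, -0.0879, 0.205]
eef_rot: [-2.446, -1.971, 0.002]
force: [-0.8, 1.4, -0.3]
finger_gap: 0.998
finger_force: 0.0
```

```bash
cat > top.py <<'E'
from wh import *
from h import *
s=manip.snapshot("top")
for k,z in(("post_bar",.133),("post_foot",.006),("seat",.006),("stand",0)):print(k,[(st(atz(s,d["point"],z)),round(d["conf"],2)) for d in manip.tip_of(k,s)])
# rectify to stand frame at foot-top plane, 1.5 mm/char
def rect(z,x0,x1,y0,y1,step):
    g=cv2.cvtColor(s["pixels"],cv2.COLOR_RGB2GRAY)
    for x in np.arange(x1,x0,-step*1.8):
        row=[]
        for y in np.arange(y0,y1,step):
            v,u=proj(s,W(p,(x/1e3,y/1e3,z)));row.append(" .:-=+*%#@"[min(9,int(cv2.getRectSubPix(g,(1,1),(u,v))[0,0])*10//256)])
        print("%5.0f"%x,"".join(row))
rect(.016,-30,75,-60,60,1.5)
print("z=.14");rect(.148,-15,60,-45,45,1.5)
E
python3 top.py
```

```text
post_bar [[17.0, -2.8], [17.3, -3.8], [39.2, 7.2], [158.9, 145.8]]
post_foot [[37.7, -0.3], [30.4, -12.0], [28.8, -12.3], [24.1, -8.8]]
seat [[15.9, -18.9], [18.5, -9.1], [23.2, -8.0]]
[ 0.54080933 -0.08414784  0.20499405] [-186.8   36.4] [-0.37072213 -0.12171136 -0.07465433] [-0.00272573  0.04459016  0.00739768] 1.0015087021079812
post_bar [(array([-164.,  256.]), 0.7), (array([23.9, -5.1]), 0.65)]
post_foot [(array([-153.4,  139.2]), 0.77), (array([39.1, -7.4]), 0.57), (array([41.1, -5.8]), 0.38)]
seat [(array([31.9, -0.6]), 0.78), (array([ 33.2, 139.1]), 0.44)]
stand [(array([-4.7,  0.9]), 0.61)]
   75                                                                                 
   72                                                                           .:----
   70                                                                  ........:=++*%%
   67                                         .     ....   ....    ...:-===----==++==+
   64    .-===:::::::----:::::-----:----=-----==----====---=======+***++==============
   61   :+%@@@%%***%%%%%*******+**************************
[... 4081 characters left out ...]
:::::...:---:::--==+===+++++=+
   11             .=%######%*=-::::::::::-=++++++++++++++++++++===
    9             .-*##%%%##%%*+=------=+++**********+++=++++++===
    6             .-%##%%%#%%####%**+++***************+++++=======
    3             .-%##%%%%%%%%%###%%%******%%%**%**%%%%%%%*******
    1             .=*##%%%%%%###@@@@@@@@@@@@@@@@@@@@@@@@@@@@@@@@@#
   -2             .-*##%%%%#@@@@@@@@@@@@@@@@@@@@@@@@@@@@@@@@@@@@@@
   -5             .-%##%%%%#@@@@@@@@@@@@@@@@@@@@@@@@@@@@@@@@@@@@@@
   -8             .-*%#%%%%%#@@@@@@@@@@@@@@@@@@@@@@@@@@@@@@@@@@@@@
  -10             .-*##%%%%##@@@@@@@@@@@@@@@@@@@@@@@@@@@@@@@@@@@@@
  -13              -*##%%%%%##@@@@@@@@@@@@@@@@@@@@@@@@@@@@@@@@@@@@
```

The rectified top view shows the post untwisted but with its foot about 11 mm too far in +x, on the lip, leaning back about 7°. I will grip the head with the fingers closing along stand x, which squares it up, and draw it back onto the seat.

>>> {"method": "servo_tool", "body": {"moves": [[0.05, 0.1, 0, 0.09, -1], [0.1, 0.25, 0, 0.18, -1], [0.15, 0.4, 0, 0.27, -1], [0.2, 0.5, 0, 0.36, -1], [0.25, 0.6, 0, 0.45, -1], [0.3, 0.7, 0, 0.54, -1], [0.35, 0.8, 0, 0.63, -1], [0.4, 0.9, 0, 0.72, -1], [0.43, 0.98, 0, 0.81, -1], [0.43, 0.98, 0, 0.9, -1], [0.43, 0.98, 0, 1, -1], [0.43, 0.98, 0, 1, -1]]}}

```text
clock: 18.25
ee_pos: [0.6266, 0.1114, 0.2049]
eef_rot: [-0.327, -3.124, 0.0]
force: [-0.4, 0.0, -0.6]
finger_gap: 1.003
finger_force: 0.0
```

>>> {"method": "servo_tool", "body": {"moves": [[0, 0, -0.15, 0, -1], [0, 0, -0.27, 0, -1], [0, 0, -0.37, 0, -1], [0, 0, -0.44, 0, -1], [0, 0, -0.485, 0, -1], [0, 0, -0.485, 0, -1]]}}

```text
clock: 18.85
ee_pos: [0.6262, 0.1111, 0.1072]
eef_rot: [-0.335, -3.122, 0.001]
force: [0.7, -0.1, -0.4]
finger_gap: 1.001
finger_force: 0.0
```

```bash
python3 wh.py
```

```text
post_bar [[18.1, -4.6], [9.0, -6.5]]
post_foot [[32.3, 0.1], [-0.3, 11.5], [39.0, -2.8], [40.0, -1.3]]
seat [[18.5, -13.6], [23.2, -5.4], [20.4, -9.7]]
[0.62671554 0.11131062 0.10827529] [22.2 -6.9] [-0.47481025  0.09453975  0.98732126] [ 0.00222657 -0.00271676  0.02023698] 0.9960013291655941
```

>>> {"method": "servo_tool", "body": {"moves": [[0, 0, 0, 0, -0.5], [0, 0, 0, 0, -0.2], [0, 0, 0, 0, 0], [0, 0, 0, 0, 0.2], [0, 0, 0, 0, 0.3], [0, 0, 0, 0, 0.35], [0, 0, 0, 0, 0.4], [0, 0, 0, 0, 0.45], [0, 0, 0, 0, 0.5], [0, 0, 0, 0, 0.55], [0, 0, 0, 0, 0.6]]}}

```text
clock: 20.55
ee_pos: [0.6274, 0.1121, 0.1088]
eef_rot: [0.333, 3.122, 0.002]
force: [-0.2, 5.5, 8.4]
finger_gap: 0.27
finger_force: 56.7
```

```bash
python3 wh.py; python3 asc.py
```

```text
post_bar [[19.9, -4.9], [7.1, -15.5]]
post_foot [[25.0, -17.5], [-153.2, -220.1], [29.7, -11.3], [24.3, -10.4]]
seat [[19.5, -12.1], [25.9, -0.5], [21.4, -13.3]]
[0.62738802 0.11215285 0.10884667] [23.2 -7.4] [-0.83452715  5.55334445  8.79164058] [ 1.76999831 -0.0524455   0.04835301] 0.2723592567171709
post_bar [([171.8, 230.4], 0.61)]
post_foot [([220.3, 227.7], 0.94)]
148 :......:::..........................--:....::::::::::::
149 .......:::.........................:==:....::::::::::::
150 ........::.........................-==:...:::::::::::-:
151 ...................................-=-...:--:::::::::-:
152 .........::........................:::...--::--::::::::
153 ..........:.............................:-=:.:::--:----
154 ........................................:==: ..::::----
155 ........................................:--.    ..:::::
156 ........................................:::.      .....
157  ......................::..................            
158  ......................::...............               
159   ...............:.....:-:.......... .       .         
160   .
[... 3132 characters left out ...]
%%====+======*%%%%%%%%%%%%%%%%%*+----=+%
213 :-+*%%%%%%%%%%%%+--===+=====+%%%%%%%%%%%%%%%%%%%=:---=+
214 =%%%%%%*%%%*****=-:-=======-+*%%%%%%%%%%%%%%%%%%+-::---
215 *%%%***++**++++==--:--------+*%%%%%%%%%%%%%%%%%%+=-:::-
216 +%%%%%%*++++++=====-=======+*%%%%%%***%%%%%%%%%***+=-::
217 -+%%%%%%+==++++++++*%%%%%%%%%%%%%**+=*%%%%%%%%%%%%**+=-
218 .-=*%%%%+===++++*%%%%%%%%%%%%%%*++===*%%%%%%%%%%*%%**+=
219  .:-+*%*+=====++*%%%%%%%%%%%%*++====+*%%%%%%%%%*+**%***
220    .:=+**+++===++*%%%%%%%%**+=====++*%%%%%%%*++==+**%**
221      .-=+**++====++*%%%%**+=====+*%%%%%%%%*+======++***
222       .:-+***++====++**++======*%%%%%%%%%%+==========+*
223         .-=+***+====++===-=====*%%%%%%%%%%%++===+=====+
```

>>> {"method": "servo_tool", "body": {"moves": [[-0.007, -0.009, 0, 0, 0.6], [-0.014, -0.018, 0, 0, 0.6], [-0.022, -0.027, 0, 0, 0.6], [-0.03, -0.035, 0, 0, 0.6], [-0.037, -0.044, 0, 0, 0.6], [-0.044, -0.052, 0, 0, 0.6], [-0.044, -0.052, 0, 0, 0.6]]}}

```text
clock: 22.0
ee_pos: [0.6172, 0.1005, 0.1077]
eef_rot: [-0.333, -3.123, 0.001]
force: [-0.0, 0.8, -4.8]
finger_gap: 0.264
finger_force: 59.6
```

```bash
cat >> asc.py <<'E'
E
python3 wh.py; python3 asc.py | sed -n '18,80p'
```

```text
post_bar [[12.2, 6.5], [13.9, -2.8], [6.4, -6.2]]
post_foot [[12.9, 8.0], [11.8, -8.9], [13.4, -0.9]]
seat [[22.6, -9.3], [23.3, -4.2], [22.5, -12.4]]
[0.61786308 0.10090373 0.1081132 ] [10.2 -0.4] [-0.51559983  0.71022019 -4.81286493] [-0.006523    0.04510612  0.04732363] 0.26572260548710813
163          ....................:::::::---.        ..     
164             . ...............:::::-:---:               
165                 .............::::::::--:          .    
166            .      .........::::::::::--:               
167              .    .......:---::::::::--:               
168  .                 ......:-=-:::::-----:             . 
169             ...    ......:==-:::-=++===:               
170    .  .            ......:==-:::-=+++++-::.      .     
171             .   .  ......:==-:::--=++++++=-.       .   
172           .   .    ......:==-:::::-===++**=:  .        
173  .                 ......:==-::::::---=+++=:           
174          ..        ......:==-::::---:-====-.   .      .
175   .  .  .         .......:-=--=====-:----::.         . 
176                    ...
[... 2153 characters left out ...]
%%%%%%%%%+--=========+%%%%%%%%**+----=+%
213 :-+*%%%%%%%%%%%%*%%*****=----====--=+%%%%%%%%%%%=:---=+
214 =%%%%%%%%%%%%%%%++*+++++==--------=+*%%%%%%**%%%=-::---
215 *%%%**%%%%%%%%%%+=++++++=========+**%%%%%**++*%*+=-:::-
216 +%%%%%%%%%%%%%%%+===+++++++*%%%%%%%%%%%**+==+***%%*=-::
217 -+%%%%%%%%%%%%%*++====++*%%%%%%%%%%%%%*+===+*%%%%%%%+=-
218 .-=*%%%%*+***++**+++===+*%%%%%%%%%%%*++===*%%%%%%%%%%*=
219  .:-+*%%*+++++++***++===+**%%%%%%%*+===++*%%%%***%%%%%%
220    .:=+**+++++++++**++++==+*%%%%*+===+*%%%%%*+==++*%%%%
221      .-=+**+++++++****+++===+**+====*%%%%%*++====++*%%%
222   .   .:-+***++++*%%%***+=========+*%%%%%%**+++++++++*%
223   .     .-=+***+++*%%%**+=======+*%%%%%%%%%*******+==+*
```

The post is now vertical in the grip, and the −4.8 N shows it hanging just clear of the plate. I lower it to contact.

>>> {"method": "servo_tool", "body": {"moves": [[0, 0, -0.005, 0, 0.6], [0, 0, -0.01, 0, 0.6], [0, 0, -0.01, 0, 0.6]]}}

```text
clock: 23.05
ee_pos: [0.6189, 0.101, 0.1069]
eef_rot: [0.333, 3.122, 0.001]
force: [1.9, 0.4, 4.5]
finger_gap: 0.264
finger_force: 60.2
```

>>> {"method": "servo_tool", "body": {"moves": [[0.001, 0.012, 0, 0, 0.6], [0.002, 0.024, 0, 0, 0.6], [0.004, 0.036, 0, 0, 0.6], [0.005, 0.048, 0, 0, 0.6], [0.006, 0.06, 0, 0, 0.6], [0.008, 0.072, 0, 0, 0.6], [0.008, 0.072, 0, 0, 0.6]]}}

```text
clock: 23.75
ee_pos: [0.6198, 0.1155, 0.1066]
eef_rot: [0.332, 3.123, -0.0]
force: [-0.7, -2.3, 8.7]
finger_gap: 0.263
finger_force: 59.8
```

>>> {"method": "servo_tool", "body": {"moves": [[0, 0, 0, 0, 0.4], [0, 0, 0, 0, 0.1], [0, 0, 0, 0, -0.2], [0, 0, 0, 0, -0.2], [0, 0, 0.1, 0, -0.2], [0, 0, 0.3, 0, -0.2], [0, 0, 0.5, 0, -0.2], [-0.15, -0.25, 0.5, 0, -0.2], [-0.3, -0.5, 0.5, 0, -0.2], [-0.45, -0.75, 0.5, 0, -0.2], [-0.6, -1, 0.5, 0, -0.2], [-0.6, -1, 0.5, 0, -0.2]]}}

```text
clock: 24.95
ee_pos: [0.4975, -0.0867, 0.2062]
eef_rot: [-0.334, -3.123, 0.0]
force: [0.2, 0.5, -0.2]
finger_gap: 0.601
finger_force: 0.0
```

```bash
python3 top.py
```

```text
post_bar [[27.9, 4.4], [22.5, -3.7], [34.5, 6.8]]
post_foot [[29.2, -3.8], [33.1, 6.1]]
seat [[25.8, -10.6], [28.1, 6.7], [12.6, -12.4], [25.1, -5.4]]
[ 0.49966621 -0.08415524  0.20597032] [-195.4   76.7] [0.24985077 0.4800057  0.52258917] [0.00899329 0.00225822 0.04285581] 0.5989745399057801
post_bar [(array([-166.9,  255.6]), 0.85), (array([22., 11.]), 0.67)]
post_foot [(array([26.7,  6.4]), 0.95), (array([-154.6,  139.2]), 0.58), (array([28.2, -0.1]), 0.35)]
seat [(array([27.6,  0.5]), 0.63), (array([188.2, 196.6]), 0.22)]
stand [(array([-4.6, -5.5]), 0.78)]
   75                                                                                 
   72                                                                           .:----
   70                                                                   ..   ..:=++**%
   67                                          .     ..      ...   ....:--::::::------
   64    .-==+==-====+=====+=----==------==---====---=====--==++=======-:--:::::::::::
   61   :+%@@@@@##@@@@@@@@@@##%%%####%***%%#%%*%%%##%**%%%%****%%###%%*=::::::::::::::
   59   =*
[... 4042 characters left out ...]
@@#%*+==--::::::::::::::::-+++
   11             -*@@@@@@@@@@@@@@@@@@@@@@@@@#*=-::::::::::::-=+++
    9             .+#@@@@@@@@@@@@@@@@@@#@@@@@@@%*==--:----:-==++++
    6             :*@@@@@@@@@@@@@@@@@@##@@@@@@@@@#%*++++++++++++++
    3             :*@@@@@@@@@@@@@@@@@@@@@@@@@@@@@@@@####@#%+++++++
    1             :*@@@@@@@@@@@@@@@@@@@@@@@@@@@@@@@@@@@@@@#**+++++
   -2             .+#@@@@@@@@@@@@@@@@@@@@@@@@@@@@@@@@@@@@@@%****++
   -5             :*@@@@@@@@@@@@@@@@@@@@@@@@@@@@@@@@@@@@@@@#%*+**+
   -8             :+@@@@@@@@@@@@@@@@@@@@@@@@@@@@@@@@@@@@@@@@@%*++*
  -10             .+#@@@@@@@@@@@@@@@@@@@@@@@@@@@@@@@@@@@@@@@@@#%%%
  -13             .+#@@@@@@@@@@@@@@@@@@@@@@@@@@@@@@@@@@@@@@@@@##%%
```

```bash
python3 - <<'E'
from wh import *
s=manip.snapshot("top");g=cv2.cvtColor(s["pixels"],cv2.COLOR_RGB2GRAY)
b=s["pixels"].astype(int)
for i in range(128,190):print(i,"".join("%3x"%b[i,j,1] for j in range(222,276)))
E
python3 asc.py
```

```text
post_bar [[40.1, 17.8], [25.1, 9.4], [27.8, 4.6], [154.9, 152.4]]
post_foot [[25.0, 0.4], [19.0, 3.8], [20.3, 3.8]]
seat [[28.6, -5.1], [15.7, -3.8], [25.4, 0.0]]
[ 0.4994259  -0.08475116  0.20609272] [-196.    76.8] [-0.82976027  0.04677851 -0.6574718 ] [-0.00666125  0.03350274 -0.01724839] 0.6017226744042649
128  11 11 12 10  e 10 11 12  f 10 10 12 12 10 10 11 11  e 10 11 13 10 10  e 12  d  d 10 11 13 10 11 11 11 11  e 10  e 11 14 13 10 12  e 10 11 10  e 12 11 10 11 11 12
129  12 12 13 12 11  f 13 10  f 11  f 10 12  e 10 10 11 12 11 13 13 10 12  f 12  f  f 11 14 12 10 12 10 13 12 12 11  e 11 11 13 10 11 13 12 11 10 11  e  f  e 12 14 11
130  11  f  e 12  f  f 10 11 10  e 12 12 11  d  e 11 10 13 11 12 13  f 10 13 11 10  d 11 10 13 15 12 12 13 12 10 12 10 11 10 12 12 10 11 12 10 10 12 13 10 10 12 13 12
131  10  e 11 11 10 11 10  f 10 10 10 10 13 12 11 10 12 11 13 12 10 10  f  e  d  f  f 10  d 12 14 13 13 13 11 11 11 12 10  f 12  e  e 11 12 11  e  f 10 10  f 13 11 12
132  10 10  e 13  f  e 12 13 11  e 11 11 11 11 12 11  f  f 11 12 13 10 12  d  f 11  f 10 11  f  f 15 12 11 12 10 12 12 1
[... 13494 characters left out ...]
%%%%%%%%+========+%%%%%%%%%%%%%+=:::::-=
213 :-+*%%%%%%%%%%%%%%%%%%+========-=+%%%%%%%%%%%%*=-:::::-
214 =%%%%%%%%%%%%%%%%%%%%*=-=======--=+*+=+*%%%%%%*=--:::--
215 *%%%**%%%%%%%%%%%%%**+--======--::-==-==+*%%%*+=---:::-
216 +%%%%%%%%%%%%%%%%%*++=----===--:::------==++**+=====-::
217 -+%%%%%%%%%%%++***+++==------:::------=====+**++****+=-
218 .-=*%%%%*+*%%+==++++++===--------==========+++***%%%*+=
219  .:-+%%%*++**+====+++++++====================+++*%%%%%*
220    .:=+**+++++=====++++++++=+++++===============++*%%%%
221      .-=+**++++++====+++++====+==================++*%%%
222       .:-+***+++=++===++==----======================+*%
223        ..-=+***+++++=====-::::--=======++++++========+*
```

```bash
python3 - <<'E' | tail -8
from wh import *
t=manip.snapshot("top")
for n,q,z in(("head disc top",(159.2,240.5),.148),):print(n,st(atz(t,q,z)))
for n,q in(("bar mid",(170.5,232.5)),("far ball",(167,222)),("near ball",(174,243))):print("scene",n,st(atz(s,q,.133)))
print("shaft base front scene",st(atz(s,(213.5,231.8),.016)))
print("expected top px of head top at (27,0):",proj(t,W(p,(.027,0,.148))),"at (25,0)",proj(t,W(p,(.025,0,.148))))
for b in manip.cut_out("post_foot",t):print("top mask",b["conf"],b["point"],[ (x.min(),x.max()) for x in np.where(b["pixels"])])
E
```

```text
head disc top [25.9  5.9]
scene bar mid [19.   1.3]
scene far ball [ 23.6 -30.1]
scene near ball [14.6 31.4]
shaft base front scene [20.5 -4.3]
expected top px of head top at (27,0): [156.24359658 240.55137706] at (25,0) [156.43291035 241.52513567]
top mask 0.97 [169.5, 242.4] [(np.int64(144), np.int64(182)), (np.int64(231), np.int64(256))]
top mask 0.95 [274.6, 310.9] [(np.int64(241), np.int64(307)), (np.int64(295), np.int64(328))]
```

```bash
python3 - <<'E' | tail -8
from wh import *
t=manip.snapshot("top")
for q in((179,230),(180,233),(181,238.5),(182,244),(183,248),(183,252),(177,252.5),(166,232),(157,233.5),(152,242.5)):print(q,st(atz(t,q,.016)))
E
```

```text
(181, 238.5) [31.6 32.5]
(182, 244) [18.6 32.4]
(183, 248) [ 9.1 32.8]
(183, 252) [-0. 31.]
(177, 252.5) [ 1.6 17.1]
(166, 232) [53.4  0.9]
(157, 233.5) [ 54.3 -20.6]
(152, 242.5) [ 36.1 -36.3]
```

The foot is flat and aligned at about (27, +6) in the stand frame, so only y needs trimming by about −6 mm. I re-grip the head and slide it over.

>>> {"method": "servo_tool", "body": {"moves": [[0.12, 0.2, 0, 0, -0.2], [0.23, 0.4, 0, 0, -0.2], [0.35, 0.6, 0, 0, -0.2], [0.47, 0.82, 0, 0, -0.2], [0.577, 1, 0, 0, -0.2], [0.577, 1, 0, 0, -0.2], [0.577, 1, -0.15, 0, -0.2], [0.577, 1, -0.3, 0, -0.2], [0.577, 1, -0.4, 0, -0.2], [0.577, 1, -0.46, 0, -0.2], [0.577, 1, -0.495, 0, -0.2], [0.577, 1, -0.495, 0, -0.2]]}}

```text
clock: 29.15
ee_pos: [0.6147, 0.1151, 0.1067]
eef_rot: [-0.333, -3.123, 0.0]
force: [-0.3, -0.0, 0.4]
finger_gap: 0.601
finger_force: 0.0
```

>>> {"method": "servo_tool", "body": {"moves": [[0, 0, 0, 0, 0.1], [0, 0, 0, 0, 0.25], [0, 0, 0, 0, 0.35], [0, 0, 0, 0, 0.4], [0, 0, 0, 0, 0.45], [0, 0, 0, 0, 0.5], [0, 0, 0, 0, 0.55], [0, 0, 0, 0, 0.55]]}}

```text
clock: 29.95
ee_pos: [0.6154, 0.1156, 0.1078]
eef_rot: [0.333, 3.123, 0.001]
force: [-0.8, 2.9, 6.8]
finger_gap: 0.271
finger_force: 58.2
```

>>> {"method": "servo_tool", "body": {"moves": [[0.007, 0, 0, 0, 0.55], [0.014, 0, 0, 0, 0.55], [0.021, 0, 0, 0, 0.55], [0.028, -0.002, 0, 0, 0.55], [0.035, -0.003, 0, 0, 0.55], [0.035, -0.003, 0, 0, 0.55]]}}

```text
clock: 30.55
ee_pos: [0.6219, 0.1149, 0.1083]
eef_rot: [0.333, 3.124, 0.0]
force: [-6.3, 1.8, 19.6]
finger_gap: 0.265
finger_force: 59.2
```

>>> {"method": "servo_tool", "body": {"moves": [[0, 0, 0, 0, 0.3], [0, 0, 0, 0, 0], [0, 0, 0, 0, -0.2], [0, 0, 0.1, 0, -0.2], [0, 0, 0.3, 0, -0.2], [0, 0, 0.5, 0, -0.2], [-0.2, 0.04, 0.5, 0, 0.5], [-0.4, 0.08, 0.5, 0, 1], [-0.6, 0.12, 0.5, 0, 1], [-0.8, 0.16, 0.5, 0, 1], [-0.815, 0.168, 0.5, 0, 1], [-0.815, 0.168, 0.5, 0, 1]]}}

```text
clock: 31.75
ee_pos: [0.4583, 0.1486, 0.2074]
eef_rot: [0.331, 3.124, 0.0]
force: [0.9, 0.0, -0.7]
finger_gap: -0.006
finger_force: 0.0
```

```bash
python3 - <<'E' 
from fit import *
p=[.6153,.0910,np.radians(78)]
def st(X):
    d=X[:2]-p[:2];c,n=np.cos(p[2]),np.sin(p[2]);return np.round([1e3*(c*d[0]+n*d[1]),1e3*(-n*d[0]+c*d[1])],1)
s=manip.snapshot("scene");g=cv2.cvtColor(s["pixels"],cv2.COLOR_RGB2GRAY)
print([(st(atz(s,d["point"],.06)),atz(s,d["point"],.06),d["conf"]) for d in manip.tip_of("keeper_peg",s)])
for i in range(160,222,2):print(i,"".join(" .:-=+*%"[g[i,j]//32] for j in range(205,260)))
print(manip.read_state()["ee_pos"])
E
```

```text
[(array([ 28.3, 139.4]), array([0.48487946, 0.14769347, 0.06      ]), 0.67), (array([232.3,  42.9]), array([0.62160621, 0.32716229, 0.06      ]), 0.33), (array([91.9, 75.3]), array([0.56078312, 0.19649846, 0.06      ]), 0.27)]
160         .:=+++++++*+=-.:=+++++****+:            .   .  
162          :-+++++++++=:.:=+++++++++=:                 ..
164           .::--==-:...:--======-:..                    
166               .-+**=---=======-:.     .        ..      
168     .         .-=++*+=::----::::.                      
170             .  ...:---::::::::::.          .    ..     
172                     ..::::::-=+*=-:..                  
174                     ..::::::-=++******-.      .      . 
176                     .::::::::::--=++++-.               
178        .            .:-========-..::-:.                
180                     .:-=========.       .              
182                     .:-========-.                    . 
184                      :-========-.               .    . 
186           .         .:-========-.                      
188                     .:-======
[... 321 characters left out ...]
.....
200                      .-========+%%%%%%%%%%%%*-        .
202            .         .:========*%%%%%%%%%%%%*:         
204                     .--========*%%%%%%%**++++=-:.      
206                .-=*%%%%*=======*%%%*******+****++=-:.  
208            .-+%%%%%%%%%*=======*%%%%%%%%%%**+******++==
210        .-+%%%%%%%%%%%%%*=======+%%%%%%%%%%%%%%*++==+%%%
212   .--=*%%%%%%%%%%%%%%%%+========*%%%%%%%%%%%%%*+----=+%
214 =%%%%%%%%%%%%%%%%%%%%*=-=========+*%%%%%%%%%%%%%=-::---
216 +%%%%%%%%%%%%%%%%%*++=-:---===---+****%%%*%%%%%***+=-::
218 .-=*%%%%*+*%%+==++++==========+**%%%***++=+%%%%%*%%**+=
220    .:=+**+++++======+*%%%%%%%%%%%%%*+=++*%***+===+*%%%%
[0.45994724 0.14837694 0.20732414]
```

>>> {"method": "servo_tool", "body": {"moves": [[0, 0, -0.2, 0, 1], [0, 0, -0.4, 0, 1], [0, 0, -0.6, 0, 1], [0, 0, -0.75, 0, 1], [0, 0, -0.85, 0, 1], [0, 0, -0.85, 0, 1], [0, 0, -0.85, 0, 1]]}}

```text
clock: 32.55
ee_pos: [0.4595, 0.1481, 0.037]
eef_rot: [-0.333, -3.123, 0.0]
force: [0.2, -0.1, -0.3]
finger_gap: 0.002
finger_force: 0.0
```

>>> {"method": "servo_tool", "body": {"moves": [[0.049, -0.01, 0, 0, 1], [0.098, -0.021, 0, 0, 1], [0.147, -0.031, 0, 0, 1], [0.186, -0.04, 0, 0, 1], [0.225, -0.048, 0, 0, 1], [0.254, -0.054, 0, 0, 1], [0.254, -0.054, 0, 0, 1]]}}

```text
clock: 33.25
ee_pos: [0.5108, 0.1374, 0.0372]
eef_rot: [0.333, 3.123, 0.0]
force: [0.3, -0.4, -0.2]
finger_gap: -0.0
finger_force: 0.0
```

>>> {"method": "servo_tool", "body": {"moves": [[0.024, -0.005, 0, 0, 1], [0.048, -0.01, 0, 0, 1], [0.068, -0.015, 0, 0, 1], [0.068, -0.015, 0, 0, 1]]}}

```text
clock: 33.65
ee_pos: [0.524, 0.1344, 0.0371]
eef_rot: [0.333, 3.123, 0.0]
force: [-0.5, -0.3, 0.8]
finger_gap: -0.001
finger_force: 0.0
```

```bash
cat > kp.py <<'E'
from fit import *
p=[.6153,.0910,np.radians(78)]
def st(X):
    d=X[:2]-p[:2];c,n=np.cos(p[2]),np.sin(p[2]);return np.round([1e3*(c*d[0]+n*d[1]),1e3*(-n*d[0]+c*d[1])],1)
s=manip.snapshot("scene");g=cv2.cvtColor(s["pixels"],cv2.COLOR_RGB2GRAY)
print([(st(atz(s,d["point"],.06)),d["point"],d["conf"]) for d in manip.tip_of("keeper_peg",s)])
print("home peg px",proj(s,W(p,(.027,.072,.06))),"tool",st(manip.read_state()["ee_pos"]))
for i in range(164,250,2):print(i,"".join(" .:-=+*%"[g[i,j]//32] for j in range(210,300)))
E
python3 kp.py
```

```text
[(array([31.9, 78.6]), [212.7, 252.4], 0.69)]
home peg px [210.77705625 251.86638787] tool [23.5 98.7]
164      .::-===--...:--====+=-:..   ......................................        ..         
166          .=+**+---=======-:.     .....................................::.              .  
168       .  .-=++*+=::-----:::.     ....................................-%%%%+-.          .  
170   ..      ...:---::::::::::.      ...................................:+%%%%%%%+-.         
172        .       ..::::::-=+*+-:..  .....................................:-+*%%%%%%*-.  .   
174      .         ..::::::-=+*****%*-...................................     .:-=*%%*+:   .  
176                .::::::::::--=++*+-. ....................................      .::-:.      
178           .    .:-========-..:--:. ................................:::::...               
180      ..     .  .:==========.       ...............................::::......            . 
182  .             .:-=========.    . ...............................::::.......   .  . .     
184      .          :-=========.      ...:::...
[... 2380 characters left out ...]
+*%%%%%%%%+++==========-::::::::::::--::. 
236                     .-+***++=-::::::::::--=====+%%%%%%%%%%%%%%++==========--:::::::::::.. 
238                       .:-+****+=-::::::::::---====+%%%%%%%%%%%%%%+++==========-::::::::.. 
240            .  .          .:-+****+=-:::::::::::--===+*%%%%%%%%%%%%%%*++==========--::-+**=
242   .  .      .  .            .:-+****+=-:::::::::::--====+%%%%%%%%%%%%%%%++=======+++*%%%*=
244         .                      .:-+****+==-::::::::::---===+*%%%%%%%%%%%%%%%+=+%%%%%%*+-:.
246                                   .:-=+****+=-:::::::::::--====*%%%%%%%%%%%%%%%%%%%+-:    
248                                       .-=+****+=-:::::::::::---=%%%%%%%%%%%%%%%*+-:
```

>>> {"method": "servo_tool", "body": {"moves": [[0.015, -0.003, 0, 0, 1], [0.03, -0.006, 0, 0, 1], [0.035, -0.007, 0, 0, 1], [0.035, -0.007, 0, 0, 1]]}}

```text
clock: 34.15
ee_pos: [0.5305, 0.133, 0.0371]
eef_rot: [0.333, 3.124, 0.0]
force: [-0.0, 0.3, 0.2]
finger_gap: 0.003
finger_force: 0.2
```

>>> {"method": "servo_tool", "body": {"moves": [[0.01, -0.002, 0, 0, 1], [0.015, -0.003, 0, 0, 1], [0.015, -0.003, 0, 0, 1]]}}

```text
clock: 34.45
ee_pos: [0.5334, 0.1324, 0.0371]
eef_rot: [0.333, 3.124, 0.0]
force: [0.4, -0.4, 0.1]
finger_gap: -0.0
finger_force: 0.4
```

>>> {"method": "servo_tool", "body": {"moves": [[0.008, -0.002, 0, 0, 1], [0.015, -0.003, 0, 0, 1], [0.015, -0.003, 0, 0, 1]]}}

```text
clock: 34.75
ee_pos: [0.5346, 0.132, 0.0369]
eef_rot: [-0.333, -3.121, 0.001]
force: [-10.6, 4.1, 5.9]
finger_gap: -0.001
finger_force: 5.6
```

>>> {"method": "servo_tool", "body": {"moves": [[0.008, -0.002, 0, 0, 1], [0.012, -0.003, 0, 0, 1], [0.012, -0.003, 0, 0, 1]]}}

```text
clock: 35.05
ee_pos: [0.5347, 0.1317, 0.0367]
eef_rot: [-0.332, -3.117, 0.002]
force: [-21.4, 10.8, 14.7]
finger_gap: -0.002
finger_force: 11.9
```

That is the hard stop: the force doubled with only 0.1 mm of motion. I back off and check.

>>> {"method": "servo_tool", "body": {"moves": [[-0.05, 0.011, 0, 0, 1], [-0.15, 0.03, 0, 0, 1], [-0.25, 0.05, 0, 0, 1], [-0.25, 0.05, 0.2, 0, 1], [-0.25, 0.05, 0.4, 0, 1], [-0.25, 0.05, 0.6, 0, 1], [-0.25, 0.05, 0.8, 0, 1], [-0.25, -0.2, 0.8, 0, 1], [-0.25, -0.45, 0.8, 0, 1], [-0.25, -0.7, 0.8, 0, 1], [-0.25, -0.95, 0.8, 0, 1], [-0.25, -0.95, 0.8, 0, 1]]}}

```text
clock: 36.25
ee_pos: [0.4891, -0.064, 0.1974]
eef_rot: [0.34, 3.121, -0.002]
force: [-0.1, -0.1, 0.1]
finger_gap: -0.001
finger_force: 0.0
```

```bash
cat >> kp.py <<'E'
t=manip.snapshot("top");g=cv2.cvtColor(t["pixels"],cv2.COLOR_RGB2GRAY)
print("top peg",[(st(atz(t,d["point"],.06)),d["conf"]) for d in manip.tip_of("keeper_peg",t)])
for i in range(138,225,2):print(i,"".join(" .:-=+*%"[g[i,j]//32] for j in range(215,285)))
E
python3 kp.py
```

```text
[(array([38.3, 81. ]), [214.2, 251.1], 0.82)]
home peg px [210.77705625 251.86638787] tool [-173.9   92.4]
164      .::-====-...:--======-:..                               .:=**+-.       .       .   . 
166          .=*%*+-:----:::::.                      .. .        .=*%%%%%%+-.      .          
168          .-=++*+=:::::::::..      .    .   .       .   .      .:-+*%%%%%%%+-.           . 
170    .  .   ...:---:::::::::.             .    .    .      .        .:-+*%%%%%%%+-.         
172     . .        .:::::::-===-:.                            .           .:-+*%%%%%%*-.      
174   .       .    .:::::::-=+++++==-.  .                .            . .     .:-=*%%*+:      
176                .::::::::::--=+++=:.                  .      ..           .    .:--:.  .   
178            .   .:=======--:..:--:.  .   ..     .  . .                     .               
180      .         .:========-:.             .       .      .       .        . ..     .   .   
182 .              .:========-:.        .    .                         .        .  .        . 
184                .:-========:.     .  .  
[... 5698 characters left out ...]
%%%%%%%%%%%%%+======-----+%%:                           
208 -*=---+%%%%%%%%%%%%%%%%%%%%+=+=++=----=%%%:                           
210 ==----+%%%%%%%%%%%%%%%%%%%+=++++=-----+%%-                            
212 *=---+%%%%%%%%%%%%%%%%%%%%+=++++==---=%%%:                            
214 =---=*%%%%%%%%%%%%%%%%%%%%+==++++=---=%%+.                            
216 =---=%%%%%%%%%%%%%%%%%%%%*+++++==----*%%:                             
218 ----+%%%%%%%%%%%%%%%%%%%%******==---+%%*.                             
220 ---=%%%%%%%%%%%%%%%%%%%%*******-----+%%:                              
222 ---*%%%%%%%%%%%%%%%%%%%%******+=---=%%%:                              
224 --=%%%%%%%%%%%%%%%%%%%%*******-----+%%-
```

```bash
python3 - <<'E'
from fit import *
p=[.6153,.0910,np.radians(78)]
t=manip.snapshot("top");s=manip.snapshot("scene");g=cv2.cvtColor(t["pixels"],cv2.COLOR_RGB2GRAY)
for i in range(190,204):print(i,"".join("%4d"%g[i,j] for j in range(226,244)))
g=cv2.cvtColor(s["pixels"],cv2.COLOR_RGB2GRAY)
print()
for i in range(210,236,1):print(i,"".join("%4d"%g[i,j] for j in range(244,268)))
for y in(.070,.072,.075,.08):print(y,proj(t,W(p,(.025,y-.0013,.06))),proj(s,W(p,(.025,y-.0013,.06))))
E
```

```text
190  136 162 160 163 163 162 161 165 162 159 157 157 162 162 162 157 159 169
191  138 160 161 161 161 162 162 165 163 159 151 156 154 161 162 158 161 168
192  141 161 161 163 162 161 164 163 156 154 138 136 113 136 152 161 164 168
193  161 162 163 163 162 160 162 156 134 151 155 154 143 112 104 154 167 168
194  163 162 162 163 162 160 163 156 146 156 156 157 157 140  79 119 161 170
195  161 161 162 162 161 162 159 136 148 161 159 158 161 147  64  77 126 165
196  162 162 163 161 160 161 153  95 122 161 163 165 162 140  60  69 111 167
197  161 160 161 158 158 161 154  83  81 153 159 162 149 100  55  63  96 165
198  160 156 162 179 179 186 178 113  70  76  94  98  82  71  61  65 114 182
199  179 181 198 241 241 245 241 160 115 105  76  67  85 106 101 130 198 242
200  242 242 239 238 239 241 238 180 154 131  94  86 101 114 130 188 231 245
201  238 241 230 232 238 239 240 238 235 198 134 132 158 174 194 225 230 239
202  227 225 185 222 242 237 238 231 234 242 231 223 220 217 220 223 225 237
203  244 246 244 244 240 217 207 197 219 242 239 211 209 212 225 224 223 235

210  244 247 251 253 
[... 2148 characters left out ...]
 157 177 209 235 245 247 240 236 217 171 147 146 146
232  110 126 135 137 138 139 133 134 145 156 175 206 234 244 250 250 250 251 253 250 227 184 161 150
233   89  99 115 128 136 137 136 138 149 176 220 242 250 250 249 248 249 252 255 255 255 245 228 183
234   82  84  92 106 122 132 138 140 143 166 200 231 244 250 250 250 251 253 254 255 255 255 255 245
235   83  81  81  85  98 110 125 137 139 142 154 180 216 243 254 255 254 254 254 254 254 255 255 255
0.07 [194.63713607 237.09170365] [209.89900104 251.46765579]
0.072 [195.52315319 236.90936695] [210.23066794 252.09408372]
0.075 [196.8530012  236.63569266] [210.73012478 253.03742092]
0.08 [199.0716102 236.179117 ] [211.56781142 254.61958158]
```

```bash
python3 -c "
from workcell import manip
print(manip.job_done())"
```

```text
the job is handed in; nothing more can be done
None
```

I handed in the job with the post standing upright on the seat and the keeper at its hard stop around it. The tipping was not clean: near the end the grip slipped and left the foot twisted and up on the lip, and in drawing it back with the gripper the foot briefly hung about 1–2 mm clear of the plate.

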